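# Stand a toppled valve body up by way of an angled block

## Robot

A 7-joint arm with a two-finger parallel gripper is mounted at the origin on a cart in front of the work surface, level with it; the furniture and walls round the work are solid. World frame = base frame: x ahead of the robot, y to its left, z up, the work surface at z = 0. Lengths are in m, angles in rad, forces in N, time in s.
With the tool pointing down it reaches from about 0.4 to 0.85 m from the base axis. Payload 10.4 kg.
Tool frame: the origin (TCP) lies at the very end of the fingers, on their centre line; the grasp point (between the pads) lies 19 mm behind it (manip.grip_point_offset is the distance from the TCP to the grasp point, in m); z points along the fingers, y is the line along which they close (so a half turn about z gives the same grasp; the last joint's range is limited). The gripper opens to 85 mm and grips with 20 to 120 N. Pads are 22 mm wide; open, the fingers measure 114 mm over their backs; the gripper's body (76 mm by 85 mm) begins 54 mm behind the grasp point. The pads swing forward as they close: fully open they stand 13 mm farther back than shut.
Start: joints at [1.184, 0.332, -0.065, 1.46, 0.022, 1.35, -0.088], TCP at [0.222, -0.584, 0.231] pointing down, gripper open.
Joint ranges: [-2.6, 2.6], [-0.5, 2.12], [-1.47, 1.34], [0.16, 2.42], [-1.27, 4.41], [0.06, 2.06], [-2.6, 2.6]. Speed limits (rad/s): [2.22, 2.22, 2.79, 2.79, 3.14, 3.14, 3.14].

## Interface

Orientations are given as a unit quaternion [x, y, z, w].
In Python, from workcell import manip gives the robot as it stands. The module is installed in compiled form; this text tells all that it offers.
- The arm moves only by the shell command python3 -m inch 'ROWS' [OPENING] [FORCE]. ROWS is JSON, a list of rows, each a list of 2 entries, a list of its own where there are three numbers: the shift along the tool's x, y, z each as a share of 0.08 m, from -1 to 1, then the turn, a rotation vector about the tool's x, y, z each as a share of 45 degrees, from -1 to 1. A call has exactly 10 rows; each row is the pose to reach, as a shift and turn from the pose commanded when the call began, along the tool's axes at that moment; what a row does not reach only later rows make up. A row lasts 1/10 s, in which the tool goes at most 50 mm and 8.59 degrees, less where a joint would pass 70% of its speed; a pose out of reach is approached as far as the arm can. A call with a number of a shift or a turn outside -1 to 1 is refused whole. A call with a gripper value outside its range is refused whole. OPENING is the opening, from 0 (shut) to 1 (fully open), set as the call begins (- or left out, the last holds). The fingers move at their own pace and stop on an object; FORCE is the grip in N (left out, the last holds). Time passes only in rows, so rows that repeat a pose let the fingers close, or fill a call up. It gives the time, the measured TCP pose, the force, the opening and the grip force at its end, in the units of the state.
- manip.get_obs(): the state, without advancing time (a new reading comes with each control period).
- manip.camera(name): name is "scene" or "top" or "wrist"; returns the picture (384x512x3 uint8, red, green, blue); there is no depth.
- manip.camera_params(name): a dict with "fov_y" (degrees; the focal length in pixels is half the picture's height over the tangent of half this angle, whatever the lens; pixels are square), "cx", "cy" (the principal point, pixels), "k1" (the pictures are not rectified: a ray, as slopes to the right and down, at radius r is drawn at 1 + k1 r^2 times it, then the intrinsics apply), "camera_from_world" (4x4, takes a point from world to camera coordinates); the wrist camera has in their place "T_tool_cam" (4x4, takes a point from camera to tool coordinates, whose origin is the TCP and whose axes are the flange's). Camera axes: x right, y up, looking along -z (the intrinsics and any distortion apply to the point x, -y, -z); pixel columns grow to the right and rows downward; lengths in m; the calibration is good to about 2 mm. A picture is of the moment at which its call begins: read the wrist's pose just before it. camera_params takes no time and is no camera call.
- manip.hand_in(): hands the job in; it is judged then, once.
The state is a dict: "clock": time; "joint_pos": joint angles; "joint_velocities": joint speeds; "tau": joint torques, N m; "position": TCP position; "ee_rot": TCP orientation; "ft_force": force on the tool from outside, world axes, zero at the start; "torque": the same for the moment, N m; "grip_width": opening from 0.0 (shut) to 1.0 (fully open); "grasp_force": force on a finger pad.
Only numpy, scipy, OpenCV 4.12 (cv2) and the standard library are available. Lean on these libraries where they do the work, as an engineer would, in place of code of your own. Each camera call takes 0.05 s, during which the arm holds its last target. There are 200 camera calls.

## Task

The steel valve body has toppled over on its base plate and must stand up again. Lift it off, lay it to rest in the angled block with its square flange down against the ledge and let go of it there; then take it afresh with a grip that lets you stand it upright on its flange in the middle of the base plate, set it down gently and let go. Leave the timer box and the thermometer box where they are, and keep the arm to the left of the tool panel that stands in front of the bench.

Things in the scene. Friction and masses are not known exactly. Their poses are not given: they have to be found in the camera images.
- valve_mid (a point): Centre of the loose valve body (0.28 to 0.52 kg, bare steel, 116 mm long); its axis is its own x. Along x: square flange 44x44 mm from -58 to -48 mm, its foot; necks 30 mm diameter; square middle 38x38 mm from -20 to +20, to be gripped on the flat faces that look along its own +-y; round collar 44 mm diameter from +34 to +46; dark spigot 28 mm diameter to +58. It starts lying level, this point at z = 30 mm.
- base_plate: Fixed flat dark steel plate, 116 (x) x 70 (y) x 8 mm, origin at the centre of its underside.
- plate_top (a point): Centre of the base plate's top face, 8 mm above the bench. Not listed, fixed and solid: the upright tool panel between robot and bench, face at x = 0.29 m, left edge at y = 0.18 m, top at z = 0.79 m. The arm clears it while it is turned at least 45 degrees to the left; tools that tilt to point towards +x or -y keep the wrist clear.
- angle_block: Fixed aluminium angled block, base 110 (x) x 70 (y) x 8 mm, origin at the centre of its underside. A 34 mm wide bar rises towards its own +x at 45 degrees, with a ledge square to it at its lower end; the ledge stands 36 mm off the bar. The bar is 95 mm long above the ledge and ends 91 mm above the bench.
- block_corner (a point): Middle of the corner line between sloping bar and ledge: own x = -25 mm, 24 mm above the bench, block axes. Two cheeks 54 mm apart stand at the ledge's ends, 15 mm along the slope. A valve body at rest there lies along the bar, tip high, flange face on the ledge, its middle 58 mm up the slope and 22 mm off the bar.
- timer_box: low white timer box with a black thumb wheel, 72x93x48 mm; not to be moved. Origin at the centre of its underside.
- thermo_box: square white dial thermometer box, 59x77x73 mm; not to be moved. Origin at the centre of its underside.

How it is judged:
By the outcome, as a careful person would: the job done as asked, in the order asked, and still so for the second after the job is handed in, with the robot touching nothing.
It also fails if it takes over 51 s, if anything falls off the work surface, if the arm or the gripper's body presses on something with over 40 N, if the wrist force passes 120 N, or if a joint passes its speed limit or range.

## Working session

There is one attempt and no reset: what is moved stays moved. The work goes in short steps, Python scripts to look and compute and a shell command to move; the robot and the scene stay as the last step left them, time stands still between calls to the robot, and variables do not carry over. Pictures are saved under pics/ and viewed, at most 10 in all, crops included, and the job is handed in when it is done.

```bash
mkdir -p pics; ls; python3 - <<'E'
from workcell import manip
import cv2,numpy as np
o=manip.get_obs();print({k:np.round(v,3).tolist() for k,v in o.items()})
for n in("scene","top","wrist"):
    cv2.imwrite(f"pics/{n}0.png",manip.camera(n)[:,:,::-1]);p=manip.camera_params(n);print(n,{k:np.round(v,4).tolist() for k,v in p.items()})
print(manip.grip_point_offset)
a=[cv2.imread(f"pics/{n}0.png") for n in("scene","top")]
E
```

```text
pics
{'clock': 0.0, 'joint_pos': [1.184, 0.333, -0.065, 1.461, 0.022, 1.35, -0.088], 'joint_velocities': [0.001, -0.0, 0.001, 0.001, 0.0, 0.0, -0.0], 'tau': [-0.0, -62.546, 0.049, -39.161, 0.016, 0.01, -0.0], 'position': [0.222, -0.584, 0.23], 'ee_rot': [0.984, 0.181, -0.0, -0.001], 'ft_force': [-0.086, -0.124, -0.305], 'torque': [0.003, -0.022, 0.034], 'grasp_force': 0.0, 'grip_width': 1.003}
scene {'fov_y': 47.4615, 'cx': 260.4829, 'cy': 186.7825, 'k1': -0.1187, 'camera_from_world': [[-0.9863, 0.1646, 0.0034, 0.4078], [-0.1173, -0.7173, 0.6868, 0.3381], [0.1155, 0.677, 0.7268, -1.2557], [0.0, 0.0, 0.0, 1.0]]}
top {'fov_y': 42.009, 'cx': 254.5397, 'cy': 184.8958, 'k1': 0.0433, 'camera_from_world': [[-0.0955, -0.9954, -0.0027, 0.4919], [0.9732, -0.0939, 0.2097, -0.4693], [-0.209, 0.0174, 0.9778, -0.8693], [0.0, 0.0, 0.0, 1.0]]}
wrist {'fov_y': 59.4737, 'cx': 251.9721, 'cy': 194.0274, 'k1': 0.0053, 'T_tool_cam': [[-0.0003, 0.9618, 0.2736, 0.0687], [1.0, 0.0001, 0.0009, 0.0005], [0.0008, 0.2736, -0.9618, -0.1426], [0.0, 0.0, 0.0, 1.0]]}
0.0187
```

View pics/scene0.png

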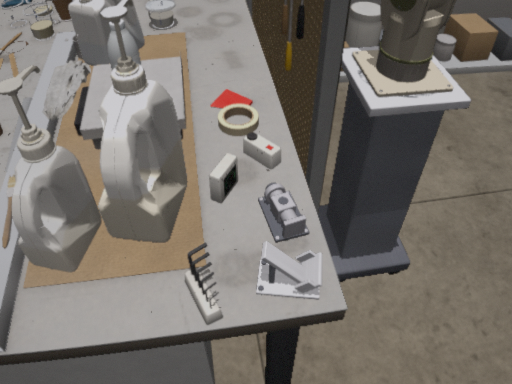

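View pics/top0.png

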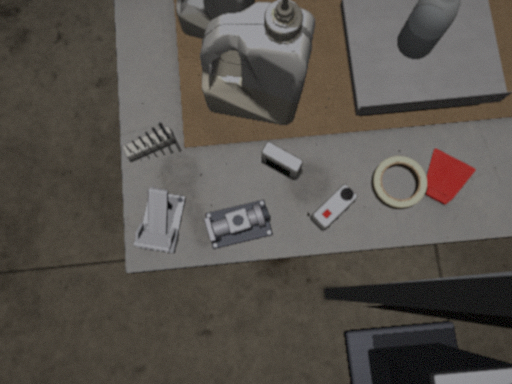

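The scene picture shows the valve on its plate around (285,212) and the angled block around (290,270). In the top picture they are at (238,221) and (162,222). The timer box is at (333,207) and the thermometer box at (282,160). I'll enlarge both crops.

```bash
python3 - <<'E'
import cv2,numpy as np
t=cv2.imread("pics/top0.png")[175:265,120:280];s=cv2.imread("pics/scene0.png")[175:300,245:335]
t=cv2.resize(t,None,fx=5,fy=5,interpolation=cv2.INTER_CUBIC)   # 800x450
cv2.imwrite("pics/tz.png",t)
s=cv2.resize(s,None,fx=4.8,fy=4.8,interpolation=cv2.INTER_CUBIC) #432x600
cv2.imwrite("pics/sz.png",s)
E
cat > h.py <<'E'
import numpy as np,cv2
from scipy.spatial.transform import Rotation as R
from workcell import manip
def cam(n,obs=None):
    p=manip.camera_params(n);f=192/np.tan(np.radians(p["fov_y"]/2))
    if n=="wrist":
        T=np.eye(4);T[:3,:3]=R.from_quat(obs["ee_rot"]).as_matrix();T[:3,3]=obs["position"]
        E=np.linalg.inv(T@np.array(p["T_tool_cam"]))
    else:E=np.array(p["camera_from_world"])
    return p,f,E
def proj(n,P,obs=None):
    p,f,E=cam(n,obs);q=(E[:3,:3]@np.atleast_2d(P).T).T+E[:3,3]
    s=np.c_[q[:,0],-q[:,1]]/-q[:,2:];s=s*(1+p["k1"]*(s**2).sum(1,keepdims=True))
    return s*f+[p["cx"],p["cy"]]
def ray(n,uv,obs=None):
    p,f,E=cam(n,obs);K=np.array([[f,0,p["cx"]],[0,f,p["cy"]],[0,0,1.]])
    s=cv2.undistortPoints(np.array(uv,float).reshape(-1,1,2),K,np.array([p["k1"],0,0,0]))[:,0]
    d=np.c_[s[:,0],-s[:,1],-np.ones(len(s))]@E[:3,:3]
    return -E[:3,:3].T@E[:3,3],d
def onz(n,uv,z,obs=None):
    c,d=ray(n,uv,obs);return c+d*((z-c[2])/d[:,2:])
E
python3 - <<'E'
from h import *
np.set_printoptions(precision=3,suppress=True)
print(onz("top",[(238,221)],.03),onz("scene",[(285,212)],.03))
print("panel",onz("top",[(325,292),(346,330)],0.79), proj("top",[(.29,.18,.79),(.29,.18,0)]))
print(onz("top",[(137,247),(173,252)],.008),proj("top",[0,0,0.]))
E
```

```text
[[0.453 0.481 0.03 ]] [[0.448 0.495 0.03 ]]
panel [[0.32  0.439 0.79 ]
 [0.308 0.434 0.79 ]] [[1307.126  327.256]
 [ 409.303  295.625]]
[[0.426 0.674 0.008]
 [0.41  0.608 0.008]] [[545.017 462.005]]
```

View pics/tz.png

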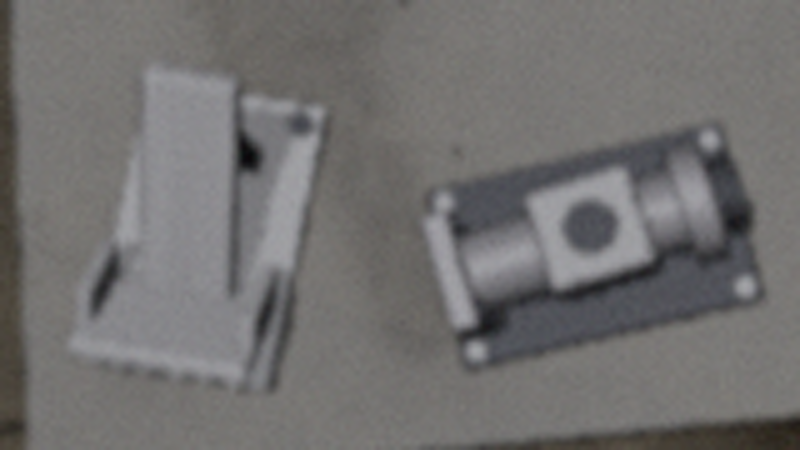

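View pics/sz.png

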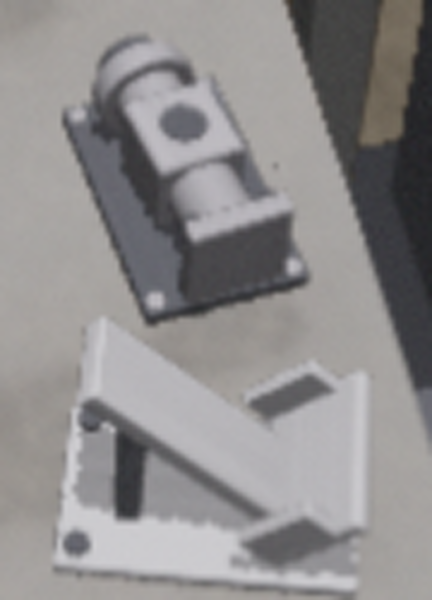

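Pictures, as read from the two zooms:
- **Valve:** its axis points right in the top view, tip at zoom (745,205). The top disc is at tz (591,226) and sz (186,122).
- **Plate:** its corners show clearly in both views.
- **Block:** the bar tip is at tz (147,68)-(238,77). The ledge top runs tz (72,348)-(245,378).

Next I fit the poses.

```bash
cat > fit.py <<'E'
from h import *
from scipy.optimize import least_squares
np.set_printoptions(precision=4,suppress=True)
T=lambda x,y:("top",(120+(x+.5)/5-.5,175+(y+.5)/5-.5))
S=lambda x,y:("scene",(245+(x+.5)/4.8-.5,175+(y+.5)/4.8-.5))
def fit(name,pts,g):
    n=[a[0] for a,_ in pts];uv=np.array([a[1] for a,_ in pts])
    def res(p):
        c,s=np.cos(p[2]),np.sin(p[2]);r=[]
        for (a,X),m,q in zip(pts,n,uv):
            X=np.array(X)/1000.
            if len(p)>3 and abs(X[1])>.9: X[1]=np.sign(X[1])*p[3]
            r.append(proj(m,[p[0]+c*X[0]-s*X[1],p[1]+s*X[0]+c*X[1],X[2]])[0]-q)
        return np.ravel(r)
    o=least_squares(res,g,loss="soft_l1",x_scale=[.01,.01,.1,.01][:len(g)]);print(name,o.x[:2],np.degrees(o.x[2]),o.x[3:]);print(res(o.x).reshape(-1,2).round(1).tolist())
a=-1.3
fit("valve",[(T(591,226),(0,0,49)),(S(186,122),(0,0,49)),(T(527,198),(-20,19,49)),(T(625,165),(20,19,49)),(T(655,268),(20,-19,49)),(T(556,290),(-20,-19,49)),
 (S(188,240),(-58,22,52)),(S(290,213),(-58,-22,52)),(T(428,218),(-58,22,52)),(T(460,330),(-58,-22,52))],[.45,.485,a])
fit("plate",[(T(430,192),(-58,35,8)),(T(720,125),(58,35,8)),(T(762,297),(58,-35,8)),(T(470,368),(-58,-35,8)),(S(63,108),(58,35,8)),(S(150,323),(-58,35,8)),(S(310,280),(-58,-35,8))],[.45,.485,a])
fit("block",[(T(147,68),(42.2,17,91.2)),(T(238,77),(42.2,-17,91.2)),(S(103,318),(42.2,-17,91.2)),(S(85,400),(42.2,17,91.2)),(T(72,350),(-50.5,1000,49.5)),(T(245,380),(-50.5,-1000,49.5)),
 (S(368,374),(-50.5,-1000,49.5)),(S(362,528),(-50.5,1000,49.5)),(T(325,105),(55,-35,8)),(S(55,570),(55,35,0)),(S(357,593),(-55,35,0))],[.46,.62,-.1,.03])
E
python3 fit.py
```

```text
valve [0.4514 0.4807] -78.83089911362079 []
[[0.3, 0.8], [-1.2, 0.2], [-0.4, -0.4], [1.1, 0.0], [1.1, -0.7], [-0.4, 1.2], [-0.5, -0.1], [0.2, -1.0], [-1.3, -0.2], [-1.2, 0.7]]
plate [0.4506 0.4818] -82.06213382863284 []
[[-1.1, 0.4], [0.1, -0.2], [0.5, 1.0], [-1.2, 1.2], [-1.2, 0.4], [-1.3, -1.0], [-0.3, -0.8]]
block [0.4681 0.6269] -14.731177046110112 [0.0317]
[[-1.4, 2.4], [-0.5, 3.7], [-0.1, -0.7], [1.9, -0.9], [-0.3, -0.6], [-0.0, -0.9], [-2.1, -1.1], [-1.0, -1.7], [0.2, 1.5], [-0.6, 1.2], [-0.4, 1.4]]
```

The fits agree to about 2 mm. Before swinging left I need to know where the panel is relative to the hand, so I look at the wrist view.

View pics/wrist0.png

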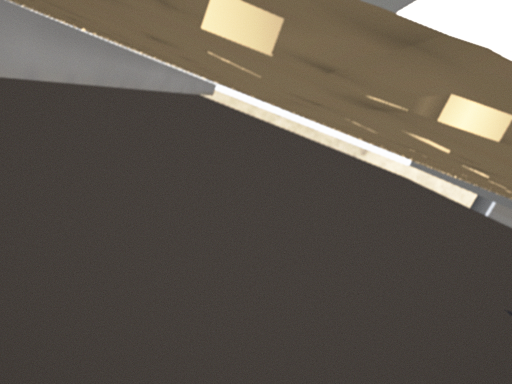

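The wrist view shows the panel right in front of the hand across the top of the image, so the hand starts on the robot's side of it. I'll back off, rise and swing left behind it.

```bash
cat > st.py <<'E'
from h import *
o=manip.get_obs();M=R.from_quat(o["ee_rot"]).as_matrix()
print(round(o["clock"],2),"q",np.round(o["joint_pos"],2).tolist(),"p",np.round(o["position"],3).tolist(),"x",M[:,0].round(2).tolist(),"y",M[:,1].round(2).tolist(),"z",M[:,2].round(2).tolist(),"F",np.round(o["ft_force"],1).tolist(),"g",round(float(o["grip_width"]),2),round(float(o["grasp_force"]),1))
E
python3 -m inch '[[[0,-0.1,-0.1],[0,0,-0.04]],[[0,-0.2,-0.2],[0,0,-0.08]],[[0,-0.3,-0.3],[0,0,-0.12]],[[0,-0.4,-0.4],[0,0,-0.16]],[[0,-0.5,-0.5],[0,0,-0.2]],[[0,-0.6,-0.6],[0,0,-0.25]],[[0,-0.7,-0.7],[0,0,-0.3]],[[0,-0.8,-0.8],[0,0,-0.35]],[[0,-0.9,-0.9],[0,0,-0.4]],[[0,-1,-1],[0,0,-0.44]]]'; python3 st.py
```

```text
clock: 1.15
position: [0.1937, -0.5089, 0.3113]
ee_rot: [0.937, 0.348, -0.0, -0.0]
ft_force: [-0.4, -0.1, 0.2]
grip_width: 0.998
grasp_force: 0.0
1.15 q [1.22, 0.13, -0.11, 1.54, 0.01, 1.47, 0.25] p [0.194, -0.509, 0.311] x [0.76, 0.65, 0.0] y [0.65, -0.76, -0.0] z [-0.0, 0.0, -1.0] F [-0.4, -0.1, 0.2] g 1.0 0.0
```

```bash

python3 -m inch '[[[0.08,-0.1,-0.1],[0,0,-0.04]],[[0.17,-0.2,-0.2],[0,0,-0.08]],[[0.25,-0.3,-0.3],[0,0,-0.12]],[[0.34,-0.4,-0.4],[0,0,-0.16]],[[0.42,-0.5,-0.5],[0,0,-0.2]],[[0.51,-0.6,-0.6],[0,0,-0.25]],[[0.6,-0.7,-0.7],[0,0,-0.3]],[[0.68,-0.8,-0.8],[0,0,-0.35]],[[0.77,-0.9,-0.9],[0,0,-0.4]],[[0.85,-1,-1],[0,0,-0.44]]]' 0 20 >/dev/null; python3 st.py
```

```text
2.15 q [1.19, -0.09, -0.16, 1.6, -0.01, 1.63, 0.52] p [0.193, -0.403, 0.392] x [0.49, 0.87, -0.0] y [0.87, -0.49, 0.0] z [0.0, -0.0, -1.0] F [-0.0, 0.4, 0.1] g 0.0 0.0
```

```bash

python3 -m inch '[[[0.1,-0.06,-0.1],[0,0,-0.04]],[[0.2,-0.12,-0.2],[0,0,-0.07]],[[0.3,-0.18,-0.3],[0,0,-0.1]],[[0.4,-0.24,-0.4],[0,0,-0.14]],[[0.5,-0.3,-0.5],[0,0,-0.17]],[[0.6,-0.35,-0.6],[0,0,-0.2]],[[0.7,-0.4,-0.7],[0,0,-0.23]],[[0.8,-0.46,-0.8],[0,0,-0.26]],[[0.9,-0.52,-0.9],[0,0,-0.3]],[[1,-0.57,-1],[0,0,-0.33]]]' >/dev/null; python3 st.py
```

```text
3.15 q [1.14, -0.24, -0.19, 1.56, -0.05, 1.82, 0.69] p [0.193, -0.311, 0.472] x [0.25, 0.97, -0.0] y [0.97, -0.25, 0.0] z [0.0, -0.0, -1.0] F [0.2, -0.5, 0.4] g -0.0 0.0
```

```bash

python3 -m inch '[[[0.1,-0.02,-0.09],[-0.02,0.01,-0.02]],[[0.2,-0.04,-0.18],[-0.04,0.01,-0.04]],[[0.3,-0.06,-0.27],[-0.06,0.02,-0.06]],[[0.4,-0.08,-0.36],[-0.08,0.02,-0.08]],[[0.5,-0.1,-0.45],[-0.1,0.03,-0.1]],[[0.6,-0.12,-0.54],[-0.13,0.03,-0.12]],[[0.7,-0.14,-0.63],[-0.15,0.04,-0.14]],[[0.8,-0.16,-0.72],[-0.17,0.04,-0.16]],[[0.9,-0.18,-0.81],[-0.19,0.05,-0.18]],[[1,-0.2,-0.9],[-0.21,0.05,-0.2]]]' >/dev/null; python3 st.py
```

```text
4.15 q [1.11, -0.39, -0.14, 1.52, -0.21, 1.91, 0.8] p [0.198, -0.23, 0.544] x [0.1, 1.0, 0.03] y [0.98, -0.1, 0.17] z [0.17, 0.01, -0.99] F [0.5, -0.7, -0.1] g 0.0 0.0
```

```bash

python3 -m inch '[[[0.1,0,-0.09],[-0.02,0,-0.01]],[[0.2,0,-0.18],[-0.04,0,-0.02]],[[0.3,0.02,-0.27],[-0.06,0,-0.03]],[[0.4,0.03,-0.36],[-0.08,0,-0.04]],[[0.5,0.04,-0.45],[-0.1,0,-0.05]],[[0.6,0.05,-0.54],[-0.12,0,-0.06]],[[0.7,0.06,-0.63],[-0.14,0,-0.07]],[[0.8,0.07,-0.72],[-0.16,0,-0.08]],[[0.9,0.08,-0.81],[-0.18,0,-0.09]],[[1,0.1,-0.9],[-0.2,0,-0.1]]]' >/dev/null; python3 st.py
```

```text
5.15 q [1.12, -0.5, -0.13, 1.43, -0.37, 2.0, 0.79] p [0.202, -0.153, 0.619] x [0.02, 1.0, 0.01] y [0.95, -0.02, 0.32] z [0.32, 0.0, -0.95] F [-0.6, -1.1, 0.5] g -0.0 0.0
```

```bash

python3 -m inch '[[[0.1,0.04,-0.09],[-0.01,0,0]],[[0.2,0.09,-0.18],[-0.03,0,0]],[[0.3,0.13,-0.27],[-0.04,0,0]],[[0.4,0.18,-0.36],[-0.05,0,0]],[[0.5,0.22,-0.45],[-0.07,0,0]],[[0.6,0.26,-0.54],[-0.08,0,0]],[[0.7,0.31,-0.63],[-0.09,0,0]],[[0.8,0.35,-0.72],[-0.1,0,0]],[[0.9,0.4,-0.81],[-0.12,0,0]],[[1,0.44,-0.91],[-0.13,0,0]]]' >/dev/null; python3 st.py
```

```text
6.15 q [0.83, -0.5, -0.11, 1.22, -0.37, 2.06, 0.47] p [0.218, -0.078, 0.706] x [0.02, 1.0, 0.01] y [0.91, -0.02, 0.41] z [0.41, 0.0, -0.91] F [-0.3, -0.0, -0.2] g -0.0 0.0
```

```bash

python3 -m inch '[[[0.1,0.03,0],[0,0,0]],[[0.2,0.06,0],[0,0,0]],[[0.3,0.1,0],[0,0,0]],[[0.4,0.14,0],[0,0,0]],[[0.5,0.18,0],[0,0,0]],[[0.6,0.22,0],[0,0,0]],[[0.7,0.25,0],[0,0,0]],[[0.8,0.28,0],[0,0,0]],[[0.9,0.28,0],[0,0,0]],[[1,0.28,0],[0,0,0]]]' >/dev/null; python3 st.py
```

```text
7.15 q [0.24, -0.5, -0.16, 1.19, -0.12, 2.02, -0.01] p [0.24, 0.002, 0.715] x [0.02, 1.0, 0.01] y [0.91, -0.02, 0.41] z [0.41, 0.0, -0.91] F [0.4, 0.3, 0.4] g -0.0 0.0
```

```bash

python3 -m inch '[[[0.1,-0.03,0],[0,0,0]],[[0.2,-0.06,0],[0,0,0]],[[0.3,-0.1,0],[0,0,0]],[[0.4,-0.14,0.05],[0,0,0]],[[0.5,-0.18,0.1],[0,0,0]],[[0.6,-0.22,0.15],[0,0,0]],[[0.7,-0.25,0.2],[0,0,0]],[[0.8,-0.28,0.27],[0,0,0]],[[0.9,-0.3,0.33],[0,0,0]],[[1,-0.31,0.4],[0,0,0]]]' >/dev/null; python3 st.py
python3 - <<'E'
import numpy as np
E
```

```text
8.15 q [-0.62, -0.5, -0.13, 1.29, 0.24, 2.03, -0.62] p [0.237, 0.087, 0.684] x [0.02, 1.0, 0.01] y [0.92, -0.02, 0.4] z [0.4, -0.0, -0.92] F [0.0, 0.6, 0.9] g 0.0 0.0
```

```bash

python3 -m inch '[[[0.1,-0.05,0.09],[0,0,0]],[[0.2,-0.1,0.18],[0,0,0]],[[0.3,-0.14,0.27],[0,0,0]],[[0.4,-0.18,0.36],[0,0,0]],[[0.5,-0.23,0.45],[0,0,0]],[[0.6,-0.28,0.54],[0,0,0]],[[0.7,-0.32,0.63],[0,0,0]],[[0.8,-0.37,0.72],[0,0,0]],[[0.9,-0.41,0.81],[0,0,0]],[[1,-0.46,0.9],[0,0,0]]]' >/dev/null; python3 st.py

```

```text
9.15 q [-0.95, -0.5, -0.13, 1.49, 0.32, 1.92, -0.95] p [0.235, 0.169, 0.604] x [0.02, 1.0, 0.0] y [0.92, -0.02, 0.4] z [0.4, -0.0, -0.92] F [0.6, -0.1, 0.1] g 0.0 0.0
```

```bash

python3 -m inch '[[[0.1,-0.04,0.1],[0,0,0]],[[0.2,-0.09,0.2],[0,0,0]],[[0.3,-0.13,0.3],[0,0,0]],[[0.4,-0.17,0.4],[0,0,0]],[[0.5,-0.21,0.5],[0,0,0]],[[0.6,-0.26,0.6],[0,0,0]],[[0.7,-0.3,0.7],[0,0,0]],[[0.8,-0.35,0.8],[0,0,0]],[[0.9,-0.39,0.9],[0,0,0]],[[1,-0.43,1],[0,0,0]]]' 1 >/dev/null; python3 st.py

```

```text
10.15 q [-0.96, -0.44, -0.22, 1.66, 0.29, 1.74, -1.11] p [0.238, 0.25, 0.517] x [0.02, 1.0, 0.01] y [0.92, -0.02, 0.4] z [0.4, -0.0, -0.92] F [0.2, -0.7, 0.4] g 1.0 0.0
```

```bash

python3 -m inch '[[[0.1,0,0.1],[0,0,0]],[[0.2,0,0.2],[0,0,0]],[[0.3,0,0.3],[0,0,0]],[[0.4,0,0.4],[0,0,0]],[[0.5,0,0.5],[0,0,0]],[[0.6,0,0.6],[0,0,0]],[[0.7,0,0.7],[0,0,0]],[[0.8,0,0.8],[0,0,0]],[[0.9,0,0.9],[0,0,0]],[[1,0,1],[0,0,0]]]' >/dev/null; python3 st.py

```

```text
11.15 q [-0.96, -0.29, -0.26, 1.71, 0.32, 1.57, -1.22] p [0.272, 0.329, 0.445] x [0.02, 1.0, 0.01] y [0.92, -0.02, 0.4] z [0.4, -0.0, -0.92] F [0.3, -0.8, 0.4] g 1.0 0.0
```

```bash

python3 -m inch '[[[0.05,0.02,0.1],[0.03,0,-0.01]],[[0.1,0.04,0.2],[0.05,0,-0.03]],[[0.15,0.06,0.3],[0.08,0,-0.04]],[[0.2,0.08,0.4],[0.11,0,-0.05]],[[0.25,0.1,0.5],[0.13,0,-0.06]],[[0.3,0.12,0.6],[0.16,0,-0.08]],[[0.35,0.14,0.7],[0.19,0,-0.09]],[[0.4,0.16,0.8],[0.21,0,-0.1]],[[0.45,0.18,0.9],[0.24,0,-0.11]],[[0.5,0.2,1],[0.27,0,-0.13]]]' >/dev/null; python3 st.py

```

```text
12.15 q [-0.93, -0.09, -0.13, 1.64, 0.17, 1.5, -0.99] p [0.32, 0.368, 0.378] x [-0.08, 1.0, -0.03] y [0.98, 0.08, 0.2] z [0.2, -0.01, -0.98] F [-0.2, 0.7, -0.6] g 1.0 0.0
```

```bash

python3 -m inch '[[[0.06,0.05,0.1],[0.03,0,-0.01]],[[0.11,0.11,0.2],[0.05,0,-0.03]],[[0.17,0.16,0.3],[0.08,0,-0.04]],[[0.23,0.22,0.4],[0.11,0,-0.05]],[[0.28,0.27,0.5],[0.13,0,-0.06]],[[0.34,0.32,0.6],[0.16,0,-0.08]],[[0.4,0.38,0.7],[0.19,0,-0.09]],[[0.46,0.43,0.8],[0.21,0,-0.1]],[[0.52,0.49,0.9],[0.24,0,-0.11]],[[0.57,0.54,1],[0.27,0,-0.13]]]' >/dev/null; python3 st.py
python3 - <<'E'
from h import *
import json
o=manip.get_obs();im=manip.camera("wrist");cv2.imwrite("pics/w1.png",im[:,:,::-1])
json.dump({k:np.array(o[k]).tolist() for k in("position","ee_rot")},open("w1.json","w"))
print(proj("wrist",[.451,.481,.049],o))
E
```

```text
13.15 q [-0.87, 0.19, -0.06, 1.48, 0.03, 1.51, -0.76] p [0.375, 0.416, 0.307] x [-0.18, 0.98, -0.04] y [0.98, 0.18, -0.02] z [-0.01, -0.04, -1.0] F [-0.2, -0.2, -0.1] g 1.0 0.0
[[332.09134226 107.59094666]]
```

View pics/w1.png

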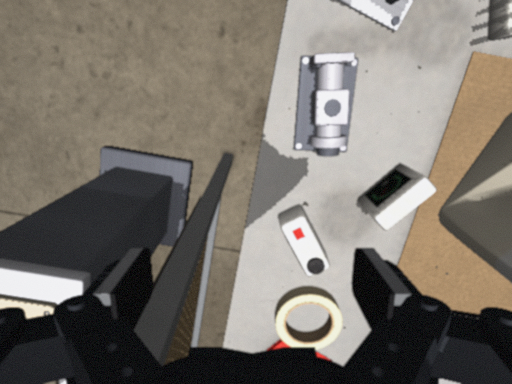

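The valve shows below the hand: disc at (333,107), flange edge around (334,57), spigot end around (328,155). The disc agrees with the prediction to about 1 px. I'll work out the yaw and the remaining move.

```bash
python3 - <<'E'
from h import *
import json
o={k:np.array(v) for k,v in json.load(open("w1.json")).items()}
np.set_printoptions(precision=4,suppress=True)
d=onz("wrist",[(333,107)],.049,o)[0];f=onz("wrist",[(314,55),(355.5,54)],.052,o);t=onz("wrist",[(328,154)],.03,o)[0]
print("disc",d,"flange",f,"tip",t)
for a,b in((f.mean(0),d),(d,t),(f.mean(0),t)): v=b-a;print("axis",np.degrees(np.arctan2(v[1],v[0])),np.linalg.norm(v[:2]))
v=f[0]-f[1];print("flange edge",np.degrees(np.arctan2(v[1],v[0]))) 
for k in("thermo","timer"):pass
E
```

```text
disc [0.4519 0.4818 0.049 ] flange [[0.4173 0.5314 0.052 ]
 [0.4612 0.5401 0.052 ]] tip [0.4641 0.4251 0.03  ]
axis -76.86231621259726 0.05537857640065117
axis -77.80838441426184 0.05806775703114786
axis -77.34656357162646 0.11344246928573838
flange edge -168.7058230895111
```

```bash
cat > to.py <<'E'
# usage: to.py x y z  tool_x_az tilt(deg, tool z towards az tiltaz) tiltaz : prints remaining shift/turn shares from now
import sys
from h import *
a=list(map(float,sys.argv[1:]))
o=manip.get_obs();M=R.from_quat(o["ee_rot"]).as_matrix()
az=np.radians(a[3]);t=np.radians(a[4]) if len(a)>4 else 0;ta=np.radians(a[5]) if len(a)>5 else 0
x=np.array([np.cos(az),np.sin(az),0]);z=np.array([0,0,-1.]);G=np.c_[x,np.cross(z,x),z]
G=R.from_rotvec(np.array([np.sin(ta),-np.cos(ta),0])*t).as_matrix()@G
p=np.array(a[:3])
print("shift",(M.T@(p-o["position"])/.08).round(2),"turn",(R.from_matrix(M.T@G).as_rotvec()/(np.pi/4)).round(2),"zgoal",G[:,2].round(2))
E
python3 -m inch '[[[0.06,0.08,0.1],[0,0.01,0]],[[0.11,0.16,0.2],[0,0.01,-0.01]],[[0.17,0.24,0.3],[-0.01,0.02,-0.01]],[[0.22,0.32,0.4],[-0.01,0.02,-0.01]],[[0.28,0.4,0.5],[-0.01,0.03,-0.02]],[[0.34,0.49,0.6],[-0.01,0.03,-0.02]],[[0.39,0.57,0.7],[-0.01,0.04,-0.02]],[[0.45,0.65,0.8],[-0.02,0.04,-0.03]],[[0.5,0.73,0.9],[-0.02,0.05,-0.03]],[[0.56,0.81,1],[-0.02,0.05,-0.03]]]' >/dev/null; python3 st.py; python3 to.py .452 .4815 .017 102
```

```text
14.2 q [-0.86, 0.36, -0.05, 1.44, 0.02, 1.34, -0.71] p [0.43, 0.469, 0.225] x [-0.2, 0.98, 0.0] y [0.98, 0.2, 0.0] z [-0.0, 0.0, -1.0] F [0.2, 0.9, -0.2] g 1.0 0.0
shift [0.09 0.3  2.6 ] turn [ 0.   -0.01 -0.01] zgoal [ 0.  0. -1.]
```

```bash

python3 -m inch '[[[0.01,0.03,0.1],[0,0,0]],[[0.02,0.06,0.2],[0,0,0]],[[0.03,0.09,0.3],[0,0,0]],[[0.04,0.12,0.4],[0,0,0]],[[0.05,0.15,0.5],[0,0,0]],[[0.06,0.18,0.6],[0,0,0]],[[0.07,0.21,0.7],[0,0,0]],[[0.08,0.24,0.8],[0,0,0]],[[0.09,0.27,0.9],[0,0,0]],[[0.09,0.3,1],[0,0,0]]]' >/dev/null; 
python3 -m inch '[[[0,0,0.1],[0,0,0]],[[0,0,0.2],[0,0,0]],[[0,0,0.3],[0,0,0]],[[0,0,0.4],[0,0,0]],[[0,0,0.5],[0,0,0]],[[0,0,0.6],[0,0,0]],[[0,0,0.7],[0,0,0]],[[0,0,0.8],[0,0,0]],[[0,0,0.9],[0,0,0]],[[0,0,1],[0,0,0]]]' >/dev/null; python3 st.py; python3 to.py .452 .4815 .017 102
```

```text
16.2 q [-0.85, 0.53, -0.05, 1.54, 0.03, 1.07, -0.7] p [0.451, 0.481, 0.065] x [-0.2, 0.98, 0.0] y [0.98, 0.2, 0.0] z [-0.0, 0.0, -1.0] F [0.3, -0.3, 0.6] g 1.0 0.0
shift [0.   0.01 0.6 ] turn [ 0.   -0.01 -0.01] zgoal [ 0.  0. -1.]
```

```bash

python3 -m inch '[[[0,0.01,0.1],[0,0,0]],[[0,0.01,0.2],[0,0,0]],[[0,0.01,0.3],[0,0,0]],[[0,0.01,0.4],[0,0,0]],[[0,0.01,0.5],[0,0,0]],[[0,0.01,0.55],[0,0,0]],[[0,0.01,0.6],[0,0,0]],[[0,0.01,0.6],[0,0,0]],[[0,0.01,0.6],[0,0,0]],[[0,0.01,0.6],[0,0,0]]]' 0.65 70 >/dev/null;  python3 st.py
python3 -m inch '[[[0,0,0],[0,0,0]],[[0,0,0],[0,0,0]],[[0,0,0],[0,0,0]],[[0,0,0],[0,0,0]],[[0,0,0],[0,0,0]],[[0,0,0],[0,0,0]],[[0,0,0],[0,0,0]],[[0,0,-0.05],[0,0,0]],[[0,0,-0.1],[0,0,0]],[[0,0,-0.2],[0,0,0]]]' 0 70 >/dev/null;  python3 st.py
```

```text
17.2 q [-0.85, 0.59, -0.05, 1.56, 0.03, 0.98, -0.71] p [0.452, 0.482, 0.018] x [-0.2, 0.98, 0.0] y [0.98, 0.2, 0.0] z [0.0, 0.0, -1.0] F [-0.2, -0.5, 0.9] g 0.65 0.0
18.2 q [-0.85, 0.57, -0.05, 1.56, 0.03, 1.01, -0.7] p [0.452, 0.481, 0.033] x [-0.2, 0.98, 0.0] y [0.98, 0.2, -0.0] z [-0.0, 0.0, -1.0] F [-0.1, 0.1, -3.5] g 0.43 70.4
```

```bash
python3 to.py .494 .620 .15 165.3 45 -14.7;  python3 to.py .47 .57 .15 165.3 0;
```

```text
shift [ 1.61  0.86 -1.46] turn [-0.56 -0.9  -1.34] zgoal [ 0.68 -0.18 -0.71]
shift [ 1.05  0.45 -1.47] turn [ 0.   -0.   -1.42] zgoal [ 0.  0. -1.]
```

```bash

python3 -m inch '[[[0.03,0.02,-0.12],[0,0,0]],[[0.07,0.04,-0.24],[-0.01,-0.02,-0.03]],[[0.14,0.08,-0.36],[-0.04,-0.06,-0.09]],[[0.21,0.12,-0.48],[-0.07,-0.11,-0.17]],[[0.28,0.16,-0.6],[-0.1,-0.16,-0.25]],[[0.36,0.2,-0.7],[-0.13,-0.21,-0.32]],[[0.45,0.24,-0.8],[-0.17,-0.27,-0.4]],[[0.54,0.28,-0.9],[-0.2,-0.32,-0.47]],[[0.62,0.32,-0.96],[-0.23,-0.37,-0.55]],[[0.7,0.36,-1],[-0.26,-0.42,-0.62]]]' >/dev/null;  python3 st.py
python3 to.py .494 .620 .15 165.3 45 -14.7
```

```text
19.2 q [-1.09, 0.61, -0.02, 1.36, 0.42, 1.23, -0.56] p [0.469, 0.543, 0.115] x [-0.58, 0.73, -0.36] y [0.75, 0.65, 0.12] z [0.32, -0.2, -0.93] F [0.4, 0.1, -4.3] g 0.43 70.3
shift [ 0.37  0.91 -0.49] turn [-0.29 -0.47 -0.72] zgoal [ 0.68 -0.18 -0.71]
```

```bash

python3 -m inch '[[[0.04,0.09,-0.06],[-0.03,-0.05,-0.07]],[[0.07,0.18,-0.12],[-0.06,-0.09,-0.14]],[[0.11,0.27,-0.18],[-0.09,-0.14,-0.21]],[[0.15,0.36,-0.24],[-0.12,-0.19,-0.29]],[[0.18,0.45,-0.3],[-0.15,-0.24,-0.36]],[[0.22,0.54,-0.35],[-0.18,-0.28,-0.43]],[[0.26,0.64,-0.4],[-0.2,-0.33,-0.5]],[[0.3,0.73,-0.44],[-0.23,-0.38,-0.58]],[[0.33,0.82,-0.47],[-0.26,-0.43,-0.65]],[[0.37,0.91,-0.49],[-0.29,-0.47,-0.72]]]' >/dev/null;  python3 st.py
python3 to.py .494 .620 .15 165.3 45 -14.7
python3 - <<'E'
from h import *
o=manip.get_obs();im=manip.camera("wrist");cv2.imwrite("pics/w2.png",im[:,:,::-1])
c,s=np.cos(np.radians(-14.7)),np.sin(np.radians(-14.7))
for n,X in dict(ledgeL=(-50.5,31.7,49.5),ledgeR=(-50.5,-31.7,49.5),tipL=(42.2,17,91.2),tipR=(42.2,-17,91.2),b1=(-55,35,0),b2=(-55,-35,0),b3=(55,-35,8),b4=(55,35,8)).items():
    X=np.array(X)/1000;print(n,proj("wrist",[.468+c*X[0]-s*X[1],.627+s*X[0]+c*X[1],X[2]],o).round(0))
E
```

```text
20.2 q [-1.28, 0.69, 0.02, 1.33, 0.83, 1.22, -0.29] p [0.493, 0.62, 0.149] x [-0.69, 0.18, -0.7] y [0.25, 0.97, -0.0] z [0.68, -0.18, -0.71] F [1.2, -0.7, -4.4] g 0.43 70.4
shift [-0.02  0.   -0.01] turn [-0. -0.  0.] zgoal [ 0.68 -0.18 -0.71]
ledgeL [[332. -41.]]
ledgeR [[177. -41.]]
tipL [[283. 170.]]
tipR [[225. 170.]]
b1 [[ 329. -108.]]
b2 [[ 180. -108.]]
b3 [[207.  86.]]
b4 [[301.  86.]]
```

View pics/w2.png

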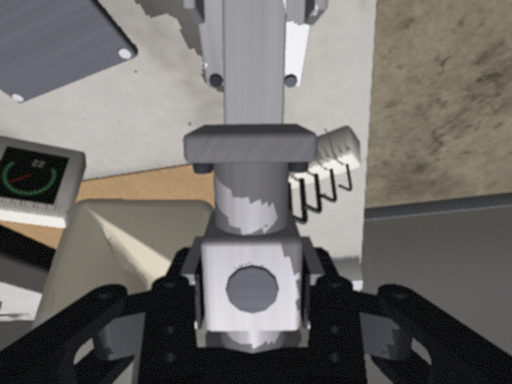

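The flange (186–316) and the bar (224–283) line up in the picture. The block's plate corners at (207,85) and (300,85) match the prediction to 1 px. Now I lower it along the slope.

```bash
python3 to.py .4767 .6247 .0721 165.3 45 -14.7
```

```text
shift [ 0.81 -0.    0.53] turn [ 0.   -0.    0.01] zgoal [ 0.68 -0.18 -0.71]
```

```bash

python3 -m inch '[[[0.08,0,0.06],[0,0,0]],[[0.16,0,0.12],[0,0,0]],[[0.24,0,0.18],[0,0,0]],[[0.32,0,0.24],[0,0,0]],[[0.4,0,0.3],[0,0,0]],[[0.48,0,0.36],[0,0,0]],[[0.56,0,0.41],[0,0,0]],[[0.62,0,0.45],[0,0,0]],[[0.67,0,0.48],[0,0,0]],[[0.71,0,0.5],[0,0,0]]]' >/dev/null;  python3 st.py
python3 -m inch '[[[0.02,0,0],[0,0,0]],[[0.03,0,0.01],[0,0,0]],[[0.05,0,0.01],[0,0,0]],[[0.06,0,0.02],[0,0,0]],[[0.07,0,0.02],[0,0,0]],[[0.08,0,0.03],[0,0,0]],[[0.09,0,0.03],[0,0,0]],[[0.1,0,0.03],[0,0,0]],[[0.1,0,0.03],[0,0,0]],[[0.1,0,0.03],[0,0,0]]]' >/dev/null;  python3 st.py;python3 to.py .4767 .6247 .0721 165.3 45 -14.7
```

```text
21.25 q [-1.3, 0.76, 0.02, 1.36, 0.85, 1.16, -0.39] p [0.482, 0.621, 0.079] x [-0.69, 0.18, -0.7] y [0.26, 0.97, -0.0] z [0.68, -0.18, -0.71] F [0.2, -0.0, -3.9] g 0.44 70.5
22.25 q [-1.3, 0.77, 0.02, 1.37, 0.86, 1.16, -0.4] p [0.479, 0.623, 0.073] x [-0.69, 0.18, -0.7] y [0.26, 0.97, 0.0] z [0.68, -0.18, -0.71] F [-3.1, 0.9, 5.4] g 0.43 71.5
shift [ 0.03  0.01 -0.01] turn [-0.   -0.01 -0.  ] zgoal [ 0.68 -0.18 -0.71]
```

```bash

python3 -m inch '[[[0.01,0,-0.01],[0,0,0]],[[0.02,0,-0.01],[0,0,0]],[[0.03,0,-0.01],[0,0,0]],[[0.04,0,-0.01],[0,0,0]],[[0.05,0,-0.01],[0,0,0]],[[0.05,0,-0.01],[0,0,0]],[[0.05,0,-0.01],[0,0,0]],[[0.05,0,-0.01],[0,0,0]],[[0.05,0,-0.01],[0,0,0]],[[0.05,0,-0.01],[0,0,0]]]' >/dev/null;  python3 st.py;python3 to.py .4767 .6247 .0721 165.3 45 -14.7
```

```text
23.25 q [-1.31, 0.77, 0.02, 1.37, 0.86, 1.16, -0.41] p [0.478, 0.623, 0.073] x [-0.68, 0.18, -0.71] y [0.26, 0.97, 0.0] z [0.68, -0.18, -0.71] F [2.9, -1.0, 10.3] g 0.43 71.5
shift [ 0.02  0.02 -0.01] turn [-0.   -0.   -0.01] zgoal [ 0.68 -0.18 -0.71]
```

```bash

python3 -m inch '[[[0,0,0],[0,0,0]],[[0,0,0],[0,0,0]],[[0,0,0],[0,0,0]],[[0,0,0],[0,0,0]],[[0,0,0],[0,0,0]],[[0,0,0],[0,0,0]],[[0,0,0],[0,0,0]],[[0,0,0],[0,0,0]],[[0,0,-0.02],[0,0,0]],[[0,0,-0.05],[0,0,0]]]' 0.85 >/dev/null;  python3 st.py;python3 to.py .4698 .6252 .0695 165.3 0
python3 - <<'E'
from h import *
o=manip.get_obs();cv2.imwrite("pics/rest.png",np.vstack([cv2.resize(manip.camera("scene")[175:300,245:345,::-1],None,fx=3,fy=3)]+[cv2.resize(manip.camera("wrist")[:,:,::-1],(300,225))]))
E
```

```text
24.25 q [-1.31, 0.77, 0.02, 1.37, 0.85, 1.16, -0.41] p [0.473, 0.624, 0.073] x [-0.69, 0.18, -0.7] y [0.26, 0.97, -0.0] z [0.68, -0.18, -0.71] F [-0.2, 0.1, -0.2] g 0.84 0.0
shift [0.06 0.01 0.  ] turn [-0.    0.99 -0.  ] zgoal [ 0.  0. -1.]
```

View pics/rest.png

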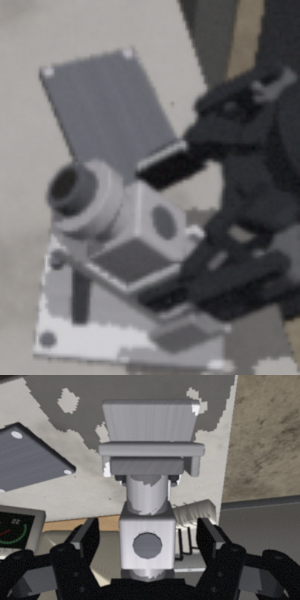

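The scene and wrist crops show the valve lying along the bar, tip high, with its flange against the ledge. The fingers are open around it and the wrist force is zero. Now I rotate the open gripper to vertical for the fresh grip.

```bash

python3 -m inch '[[[0,0,-0.03],[0,0.1,0]],[[0.01,0,-0.06],[0,0.2,0]],[[0.01,0,-0.08],[0,0.3,0]],[[0.02,0,-0.08],[0,0.4,0]],[[0.03,0,-0.08],[0,0.5,0]],[[0.03,0,-0.06],[0,0.6,0]],[[0.04,0,-0.04],[0,0.7,0]],[[0.05,0.01,-0.02],[0,0.8,0]],[[0.06,0.01,-0.01],[0,0.9,0]],[[0.06,0.01,0],[0,0.99,0]]]' >/dev/null;  python3 st.py;python3 to.py .4698 .6252 .0695 165.3 0
```

```text
25.35 q [-0.83, 0.81, -0.29, 1.1, 0.22, 1.26, 0.22] p [0.47, 0.626, 0.07] x [-0.97, 0.26, -0.0] y [0.26, 0.97, -0.0] z [-0.0, -0.0, -1.0] F [0.6, 0.7, 0.2] g 0.85 0.0
shift [ 0. -0.  0.] turn [-0.    0.   -0.01] zgoal [ 0.  0. -1.]
```

```bash

python3 -m inch '[[[0,0,0],[0,0,0]],[[0,0,0],[0,0,0]],[[0,0,0],[0,0,0]],[[0,0,0],[0,0,0]],[[0,0,0],[0,0,0]],[[0,0,0],[0,0,0]],[[0,0,0],[0,0,0]],[[0,0,0],[0,0,0]],[[0,0,-0.06],[0,0,0]],[[0,0,-0.15],[0,0,0]]]' 0 80 >/dev/null;  python3 st.py
python3 to.py .4515 .4815 .14 165.3 45 -14.7;python3 to.py .4515 .4815 .14 150 45 -30
```

```text
26.35 q [-0.83, 0.8, -0.29, 1.09, 0.22, 1.28, 0.22] p [0.469, 0.625, 0.081] x [-0.97, 0.26, -0.0] y [0.26, 0.97, -0.0] z [0.0, -0.0, -1.0] F [0.1, 0.3, -4.2] g 0.43 80.3
shift [-0.25 -1.79 -0.74] turn [-0.01 -1.   -0.  ] zgoal [ 0.68 -0.18 -0.71]
shift [-0.25 -1.79 -0.74] turn [ 0.13 -0.99  0.32] zgoal [ 0.61 -0.35 -0.71]
```

```bash

python3 -m inch '[[[0,0,-0.12],[0,0,0]],[[0,0,-0.28],[0,0,0]],[[0,0,-0.45],[0,0,0]],[[0,-0.04,-0.62],[0,-0.04,0]],[[0,-0.12,-0.76],[0,-0.1,0]],[[-0.02,-0.26,-0.86],[0,-0.17,0]],[[-0.04,-0.42,-0.93],[0,-0.25,0]],[[-0.06,-0.6,-0.97],[0,-0.33,0]],[[-0.08,-0.8,-1],[0,-0.42,0]],[[-0.1,-1,-1],[0,-0.5,0]]]' >/dev/null;  python3 st.py
python3 to.py .459 .480 .11 165.3 45 -14.7
```

```text
27.35 q [-0.99, 0.49, -0.19, 1.45, 0.52, 1.19, -0.03] p [0.456, 0.547, 0.164] x [-0.89, 0.24, -0.39] y [0.26, 0.97, 0.0] z [0.38, -0.1, -0.92] F [0.5, 0.3, -2.8] g 0.44 80.6
shift [ 0.03 -0.8   0.71] turn [-0.   -0.49 -0.  ] zgoal [ 0.68 -0.18 -0.71]
```

```bash

python3 -m inch '[[[0,-0.1,0.02],[0,-0.05,0]],[[0.01,-0.2,0.05],[0,-0.1,0]],[[0.01,-0.3,0.1],[0,-0.15,0]],[[0.01,-0.4,0.16],[0,-0.2,0]],[[0.02,-0.5,0.24],[0,-0.26,0]],[[0.02,-0.6,0.34],[0,-0.31,0]],[[0.02,-0.68,0.45],[0,-0.36,0]],[[0.03,-0.74,0.56],[0,-0.41,0]],[[0.03,-0.78,0.65],[0,-0.45,0]],[[0.03,-0.8,0.71],[0,-0.49,0]]]' >/dev/null;  python3 st.py
python3 to.py .459 .480 .0615 165.3 45 -14.7
python3 - <<'E'
from h import *
o=manip.get_obs();s=manip.camera("scene");t=manip.camera("top")
cv2.imwrite("pics/stand.png",cv2.resize(np.hstack([s[150:290,235:345],t[140:280,180:290]])[:,:,::-1],None,fx=3.6,fy=3.6,interpolation=cv2.INTER_CUBIC))
E
```

```text
28.35 q [-1.19, 0.47, -0.08, 1.77, 0.96, 1.1, -0.5] p [0.458, 0.48, 0.109] x [-0.69, 0.18, -0.7] y [0.26, 0.97, 0.0] z [0.68, -0.18, -0.71] F [0.1, -0.2, -3.7] g 0.43 80.8
shift [0.41 0.   0.43] turn [-0. -0. -0.] zgoal [ 0.68 -0.18 -0.71]
```

View pics/stand.png

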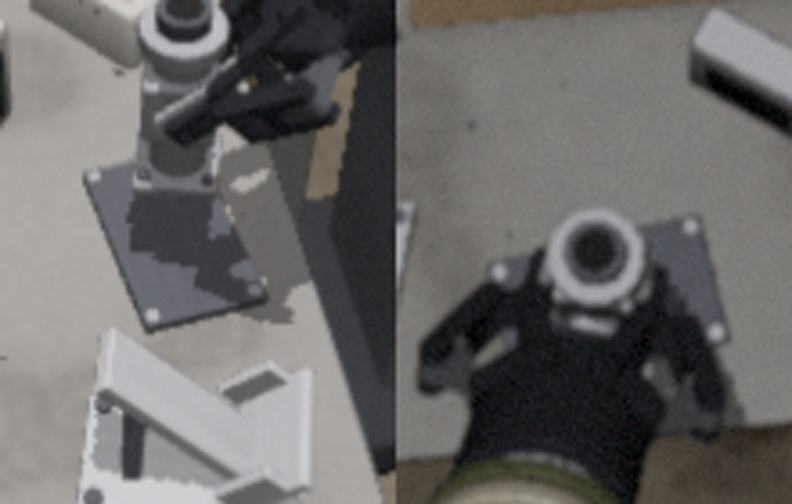

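The valve hangs upright above the plate. The spigot end shows at about (597,248) in the top half and (185,8) in the scene half.

```bash
python3 - <<'E'
from h import *
print(proj("top",[.4498,.4822,.1755]),(180+(597-396)/3.6,140+248/3.6))
print(onz("top",[(235.8,208.9)],.1755), onz("top",[(180+(597-396)/3.6,140+256/3.6)],.1635))
E
python3 -m inch '[[[0.04,0,0.04],[0,0,0]],[[0.09,0,0.09],[0,0,0]],[[0.14,0,0.14],[0,0,0]],[[0.19,0,0.19],[0,0,0]],[[0.24,0,0.24],[0,0,0]],[[0.28,0,0.28],[0,0,0]],[[0.32,0,0.33],[0,0,0]],[[0.35,0,0.36],[0,0,0]],[[0.37,0,0.39],[0,0,0]],[[0.39,0,0.41],[0,0,0]]]' >/dev/null;  python3 st.py
python3 to.py .459 .480 .0575 165.3 45 -14.7
```

```text
[[234.44106367 210.43900322]] (235.83333333333331, 208.88888888888889)
[[0.45202581 0.47986809 0.1755    ]] [[0.45049139 0.48042276 0.1635    ]]
29.45 q [-1.2, 0.54, -0.07, 1.79, 0.99, 1.05, -0.57] p [0.46, 0.479, 0.063] x [-0.69, 0.18, -0.7] y [0.26, 0.97, -0.0] z [0.68, -0.18, -0.71] F [0.6, -0.6, -3.5] g 0.43 80.8
shift [0.06 0.01 0.04] turn [-0.01 -0.01 -0.  ] zgoal [ 0.68 -0.18 -0.71]
```

```bash

python3 -m inch '[[[0,0,0.01],[0,0,0]],[[0.01,0,0.01],[0,0,0]],[[0.01,0,0.02],[0,0,0]],[[0.02,0,0.02],[0,0,0]],[[0.02,0,0.03],[0,0,0]],[[0.03,0,0.03],[0,0,0]],[[0.03,0,0.04],[0,0,0]],[[0.04,0,0.04],[0,0,0]],[[0.04,0,0.04],[0,0,0]],[[0.04,0,0.04],[0,0,0]]]' >/dev/null;  python3 st.py
```

```text
30.45 q [-1.2, 0.55, -0.07, 1.79, 1.0, 1.05, -0.58] p [0.46, 0.479, 0.058] x [-0.69, 0.18, -0.7] y [0.26, 0.97, -0.0] z [0.68, -0.18, -0.71] F [-0.6, 0.8, -4.1] g 0.43 80.8
```

Not in contact yet, so I lower it another 3 mm slowly.

```bash

python3 -m inch '[[[0,0,0.005],[0,0,0]],[[0.005,0,0.005],[0,0,0]],[[0.005,0,0.01],[0,0,0]],[[0.01,0,0.01],[0,0,0]],[[0.01,0,0.015],[0,0,0]],[[0.015,0,0.015],[0,0,0]],[[0.015,0,0.02],[0,0,0]],[[0.02,0,0.02],[0,0,0]],[[0.025,0,0.025],[0,0,0]],[[0.025,0,0.025],[0,0,0]]]' >/dev/null;  python3 st.py
```

```text
31.45 q [-1.2, 0.55, -0.07, 1.79, 1.0, 1.05, -0.59] p [0.46, 0.479, 0.058] x [-0.68, 0.18, -0.71] y [0.26, 0.97, -0.0] z [0.68, -0.18, -0.71] F [-9.5, -5.9, 15.2] g 0.44 83.2
```

```bash

python3 -m inch '[[[-0.005,0,-0.005],[0,0,0]],[[-0.01,0,-0.01],[0,0,0]],[[-0.012,0,-0.012],[0,0,0]],[[-0.014,0,-0.014],[0,0,0]],[[-0.014,0,-0.014],[0,0,0]],[[-0.014,0,-0.014],[0,0,0]],[[-0.014,0,-0.014],[0,0,0]],[[-0.014,0,-0.014],[0,0,0]],[[-0.014,0,-0.014],[0,0,0]],[[-0.014,0,-0.014],[0,0,0]]]' - 40 >/dev/null;  python3 st.py
```

```text
32.45 q [-1.2, 0.55, -0.07, 1.79, 1.0, 1.04, -0.58] p [0.46, 0.479, 0.058] x [-0.69, 0.18, -0.7] y [0.26, 0.97, -0.0] z [0.68, -0.18, -0.71] F [-2.8, -1.7, 5.6] g 0.43 81.8
```

```bash

python3 -m inch '[[[0,0,0],[0,0,0]],[[0,0,0],[0,0,0]],[[0,0,0],[0,0,0]],[[0,0,0],[0,0,0]],[[0,0,0],[0,0,0]],[[0,0,0],[0,0,0]],[[0,0,0],[0,0,0]],[[0,0,0],[0,0,0]],[[0,0,0],[0,0,0]],[[0,0,0],[0,0,0]]]' 0.9 >/dev/null;  python3 st.py
python3 -m inch '[[[0,0,-0.05],[0,0,0]],[[0,0,-0.12],[0,0,0]],[[0,0,-0.2],[0,0,0]],[[0,0,-0.3],[0,0,0]],[[0,0,-0.42],[0,0,0]],[[0,0,-0.55],[0,0,0]],[[0,0,-0.68],[0,0,0]],[[0,0,-0.8],[0,0,0]],[[0,0,-0.9],[0,0,0]],[[0,0,-1],[0,0,0]]]' >/dev/null;  python3 st.py
python3 - <<'E'
from h import *
s=manip.camera("scene");t=manip.camera("top")
cv2.imwrite("pics/final.png",cv2.resize(np.hstack([s[150:290,235:345],t[140:280,180:290]])[:,:,::-1],None,fx=3.6,fy=3.6,interpolation=cv2.INTER_CUBIC))
E
```

```text
33.45 q [-1.2, 0.55, -0.07, 1.79, 1.0, 1.04, -0.58] p [0.46, 0.479, 0.057] x [-0.69, 0.18, -0.7] y [0.26, 0.97, -0.0] z [0.68, -0.18, -0.71] F [0.8, 0.6, -0.4] g 0.9 0.0
34.45 q [-1.25, 0.46, -0.12, 1.78, 0.93, 1.17, -0.55] p [0.405, 0.494, 0.115] x [-0.69, 0.18, -0.7] y [0.26, 0.97, -0.0] z [0.68, -0.18, -0.71] F [-0.6, 0.4, 0.2] g 0.9 0.0
```

View pics/final.png

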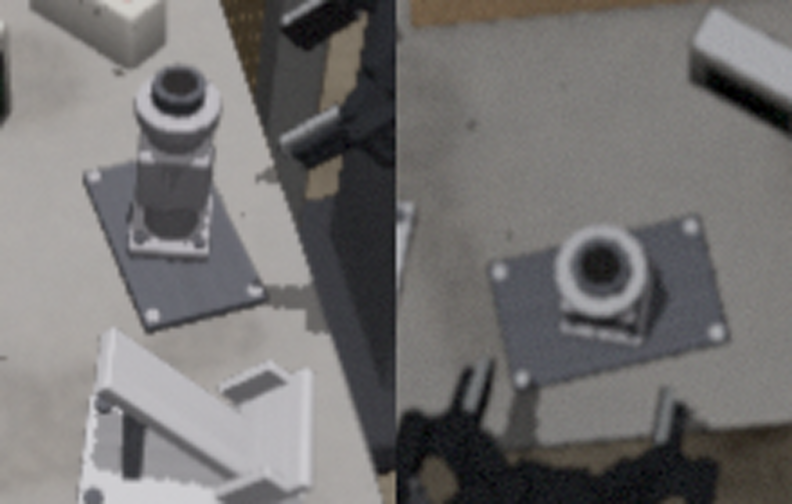

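It stands upright near the plate's middle, spigot at (602,266) in the top half, with the fingers clear. I'll check the centring and then hand in.

```bash
python3 - <<'E'
from h import *
print(onz("top",[(180+(602-396)/3.6,140+266/3.6)],.124),onz("scene",[(235+180/3.6,150+82/3.6)],.124))
print(manip.hand_in())
E
```

```text
[[0.4520578  0.47951449 0.124     ]] [[0.44936755 0.48132405 0.124     ]]
the job is handed in; nothing more can be done
None
```

The valve body rested in the angled block and was let go there. It was then regripped and now stands upright on its flange, within about 3 mm of the base plate's centre by the cameras. The gripper is clear of it, and the job was handed in at about 35 s; no verdict came back.

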